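Empty the used-vial pot into the waste tray

ROBOT

A 6-joint arm with a two-finger parallel gripper is mounted at the origin on the work surface. World frame = base frame: x ahead of the robot, y to its left, z up, the work surface at z = 0. Lengths are in m, angles in rad, forces in N, time in s.
With the tool pointing down it reaches from about 0.35 to 1 m from the base axis. Payload 7.1 kg.
Tool frame: the origin (TCP) lies at the very end of the fingers, on their centre line; the grasp point (between the pads) lies 19 mm behind it; z points along the fingers, y is the direction in which the jaws open and shut (so a half turn about z gives the same grasp; the last joint's range is limited). The gripper opens to 85 mm and grips with 20 to 120 N. Pads are 22 mm wide; open, the fingers measure 114 mm over their backs; the gripper's body (76 mm by 85 mm) begins 54 mm behind the grasp point. The pads swing forward as they close: fully open they stand 13 mm farther back than shut.
Start: joints at [1.121, 0.423, 1.63, -0, 1.089, -0.019], TCP at [0.261, 0.568, 0.231] pointing down, gripper open.
Joint ranges: [-3, 3], [-0.9, 2.11], [0.09, 2.58], [-1.31, 4.45], [0.11, 2.69], [-2.54, 2.54]. Speed limits (rad/s): [2.39, 2.39, 3.01, 3.14, 3.14, 3.14].

INTERFACE

Orientations are given as a unit quaternion [x, y, z, w].
In Python, from plant import ctrl gives the robot as it stands. Calls block until the motion is done:
- ctrl.move_to(position, orientation): joint-space move of the TCP to a pose.
- ctrl.servo_line(position, rotation=None, feed=0.15, contact_N=None): straight line of the TCP; rotation=None keeps the orientation; feed is the mean speed in m/s. With contact_N (N) it stops when the force on the tool has changed by that much, and returns True; else False.
- ctrl.goto_joints(angles): joint-space move.
- ctrl.release() and ctrl.grasp(grasp_force=None): open the fingers fully, or close them until they stop; grasp_force is the grip in N (None keeps the last).
- ctrl.wait(seconds).
- ctrl.solve_ik(position, orientation): joint angles nearest the present ones, or None.
- ctrl.observe(): the state.
- ctrl.snapshot(name): name is "scene" or "side" or "wrist"; returns a dict with "frame" (480x640x3 uint8, red, green, blue), "K" (3x3 intrinsics, pixels), "T" (4x4, takes a point from camera to world coordinates). Camera axes: x right, y up, looking along -z (the intrinsics and any distortion apply to the point x, -y, -z); pixel columns grow to the right and rows downward; lengths in m; the calibration is good to about 2 mm. The wrist camera is an equidistant fisheye: a pixel r from the principal point sees the ray r / f radians off the axis. A picture is of the moment at which its call begins. There is no depth.
A pose or a line that the arm cannot do raises ctrl.IKError and nothing moves.
- ctrl.finish_job(): hands the job in, once; it reports no verdict.
The state is a dict: "t": time; "joint_pos": joint angles; "dq": joint speeds; "joint_efforts": joint torques, N m; "position": TCP position; "tool_rot": TCP orientation; "contact_force": force on the tool from outside, world axes, zero at the start; "moment": the same for the moment, N m; "opening": opening from 0.0 (shut) to 1.0 (fully open).
Only numpy, scipy, OpenCV 4.12 (cv2) and the standard library are available. Lean on these libraries where they do the work, as an engineer would, in place of code of your own. Each camera call takes 0.05 s, during which the arm holds its last target.

TASK

Tip the steel pot over on its stand so that all five used vials fall out into the grey waste tray beside it, then swing the pot back until it stands upright, mouth up, and let go. Leave the filled vial rack on the other side, the bottle, the white box and the tape roll where they are.

Things in the scene. Friction and masses are not known exactly. Their poses are not given: they have to be found in the camera images.
- stand: Tipping stand bolted to the bench: two slim aluminium posts (190 mm tall, 14 mm thick along x, 30 mm wide along y, at x = -97 and +97 mm) with the pot between them. Origin on the bench midway between the posts, z up. The pivot axis runs along its x axis, 175 mm above the origin. Its -x side, with the crank handle, faces the robot.
- pot (a joint): Swing of the pot about the pivot, rad. 0 = upright, mouth up. Positive tips the mouth towards the stand's +y side, negative towards its -y side; end stops at +2.2 and -2.2. The hinge is stiff (about 0.3 N m of friction, some 3.5 N at the handle), so the pot stays wherever it is left. Tipped only to level, vials may stay inside; at 2.0 they slide out by themselves.
- pot_handle (a point): Grip point of the pot's crank handle: a round white bar, 18 mm thick, 85 mm long, parallel to the pivot axis, fixed to the pot and swinging with it. The point is on the bar's axis, 38 mm from its free end, at x = -165 mm of the stand (the robot's side) and 90 mm from the pivot axis: straight above it (265 mm over the bench) when the pot is upright. x along the bar; axes turn with the pot.
- pot_mouth (a point): Centre of the mouth of the round steel pot, in the plane of the rim, 60 mm from the pivot axis (above it when upright); z points out of the mouth. The pot is 105 mm high, 108 mm in outside diameter at the bottom and 152 mm at the rim, wall 4 mm. Tipped by 2.0 rad, the lowest edge of its rim is 80 mm above the bench.
- tray: Grey plastic waste tray, open on top, loose: 210 mm along x, 230 mm along y, 55 mm high, wall 4 mm. Origin under its centre, on the bench. It stands close beside the stand, either on the stand's +y or its -y side, partly below the pot's rim; its y axis is within a few degrees of the stand's y axis.
- rack: Metal block, 170 x 150 x 40 mm, loose, filled with small white vials standing up to 85 mm above the bench. Origin under its centre. It stands on the other side of the stand from the tray.
- vial0_center (a point): Used vial 1 of 5: a white plastic vial with grey cap, 27 mm in diameter, 61 mm long, about 25 g. At the start it stands in the pot. The point is its centre; z along the vial.
- vial1_center (a point): Used vial 2 of 5: a white plastic vial with grey cap, 27 mm in diameter, 61 mm long, about 25 g. At the start it stands in the pot. The point is its centre; z along the vial.
- vial2_center (a point): Used vial 3 of 5: a white plastic vial with grey cap, 27 mm in diameter, 61 mm long, about 25 g. At the start it stands in the pot. The point is its centre; z along the vial.
- vial3_center (a point): Used vial 4 of 5: a white plastic vial with grey cap, 27 mm in diameter, 61 mm long, about 25 g. At the start it stands in the pot. The point is its centre; z along the vial.
- vial4_center (a point): Used vial 5 of 5: a white plastic vial with grey cap, 27 mm in diameter, 61 mm long, about 25 g. At the start it stands in the pot. The point is its centre; z along the vial.
- solvent: Amber solvent bottle, 86 mm in diameter, 190 mm tall, at the left of the work. Origin under its centre.
- tipbox: White plastic box, 85 x 125 x 60 mm, at the right of the work. Origin under its centre.
- tape: Roll of cream tape lying flat, 96 mm in diameter, 25 mm high, to the robot's left. Origin under its centre.

How it is judged:
By the outcome, as a careful person would: the job done as asked, in the order asked, and still so for the second after the job is handed in, with the robot touching nothing.
It also fails if it takes over 43 s, if anything falls off the work surface, if the arm or the gripper's body presses on something with over 40 N, if the wrist force passes 120 N, or if a joint passes its speed limit or range.

## Working session

There is one attempt and no reset: what is moved stays moved. The work goes in short steps, each a Python script; the robot and the scene stay as the last script left them, time stands still between calls to the robot, and variables do not carry over. Pictures are saved under pics/ and viewed, and the job is handed in when it is done.

```bash
mkdir -p pics; ls; python3 - <<'E'
from plant import ctrl
import cv2,pickle
d={}
for n in("scene","side","wrist"):
    s=ctrl.snapshot(n); d[n]=s; cv2.imwrite(f"pics/{n}0.png",s["frame"][:,:,::-1]); print(n,s["K"],s["T"],[k for k in s])
pickle.dump(d,open("s0.pkl","wb"))
o=ctrl.observe(); print(o)
E
```

```text
pics
scene [[513.64370498   0.         318.38964234]
 [  0.         513.64370498 240.03052518]
 [  0.           0.           1.        ]] [[ 0.34383304 -0.79246127  0.50376976  1.24926204]
 [ 0.93892577  0.28210946 -0.19706001 -0.29437965]
 [ 0.01404421  0.54075815  0.84106087  1.38894798]
 [ 0.          0.          0.          1.        ]] ['frame', 'K', 'T']
side [[591.50010756   0.         310.76458658]
 [  0.         591.50010756 234.77674005]
 [  0.           0.           1.        ]] [[-0.86252626  0.31150251 -0.39876639 -0.15215427]
 [-0.50594576 -0.54368337  0.66964713  1.14707711]
 [-0.0082059   0.7793424   0.62654456  1.26058257]
 [ 0.          0.          0.          1.        ]] ['frame', 'K', 'T']
wrist [[371.64829954   0.         320.67252168]
 [  0.         371.64829954 244.70823019]
 [  0.           0.           1.        ]] [[ 4.17729781e-01 -8.64392862e-01 -2.79869272e-01  1.89258040e-01]
 [ 9.08571106e-01  3.97210404e-01  1.29315275e-01  6.00030197e-01]
 [-6.12214255e-04 -3.08299976e-01  9.51288994e-01  3.74170150e-01]
 [ 0.00000000e+00  0.00000000e+00  0.00000000e+00  1.00000000e+00]] ['frame', 'K', 'T']
{'t': 0.15, 'joint_pos': array([ 1.12098600e+00,  4.23681172e-01,  1.63045852e+00,  2.43255394e-05,
        1.08861574e+00, -1.89781211e-02]), 'dq': array([-0.00013396, -0.00186462, -0.00082696,  0.00040868, -0.00090931,
        0.00155869]), 'joint_efforts': array([-2.71060128e-05, -5.57761931e+01, -2.82016897e+01, -4.52747599e-05,
        4.76283705e-03, -6.95504173e-05]), 'position': array([0.26080124, 0.56754531, 0.23073634]), 'tool_rot': array([ 2.13759414e-01,  9.76886163e-01, -5.62989101e-04, -1.45508016e-04]), 'contact_force': array([-0.14209677,  0.94602588,  0.51212871]), 'moment': array([ 0.00311972,  0.00564529, -0.01119655]), 'opening': 1.0018563902160071}
```

View pics/scene0.png

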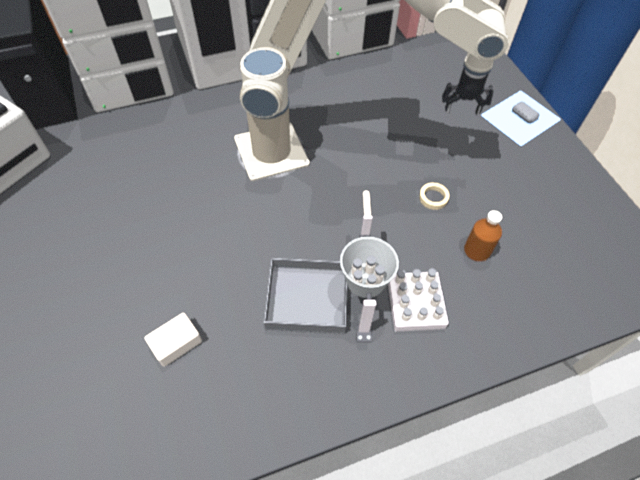

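View pics/side0.png

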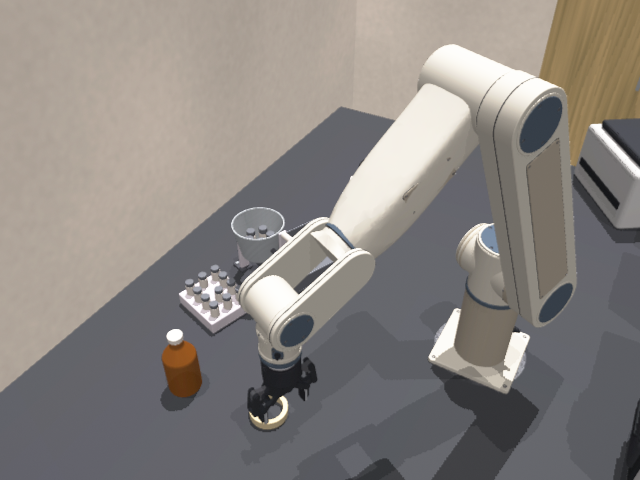

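View pics/wrist0.png

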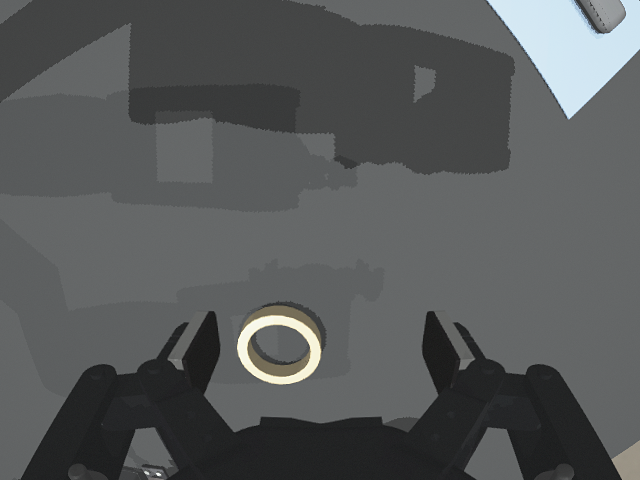

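Scene view: pot mouth centre is about (369,266), with the handle bar at about (366,195–235). The tray at about (308,294) is on world −y, the rack at about (418,300) on +y, the bottle at (483,238) and the tape at (435,196). I'll enlarge this area.

```bash
python3 - <<'E'
import cv2
f=cv2.imread("pics/scene0.png")
c=f[170:360,255:455]; cv2.imwrite("pics/scene0c.png",cv2.resize(c,None,fx=3,fy=3,interpolation=cv2.INTER_CUBIC)[:600,:800])
c=f[180:260,330:430]; cv2.imwrite("pics/scene0d.png",cv2.resize(c,None,fx=7,fy=7,interpolation=cv2.INTER_CUBIC))
E
```

```text
(no output)
```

View pics/scene0c.png

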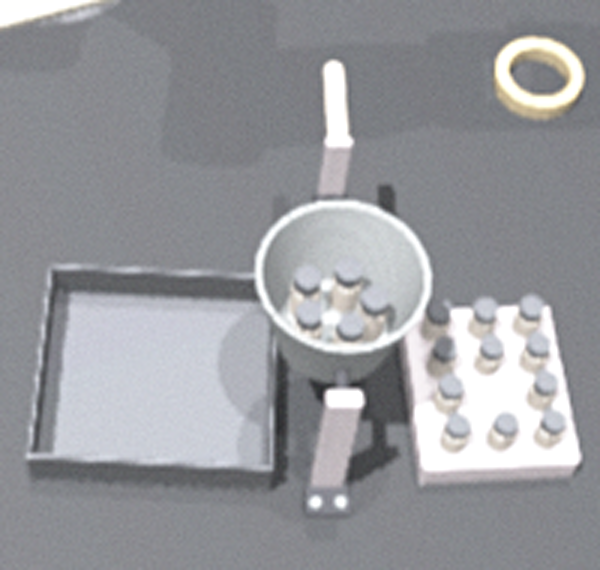

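View pics/scene0d.png

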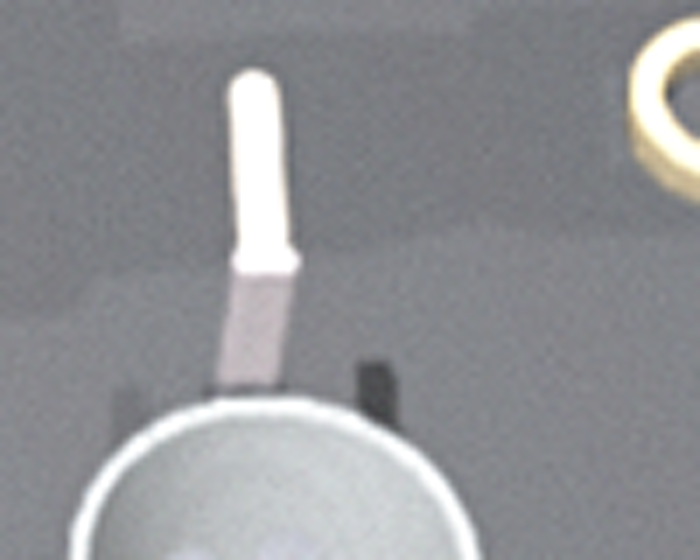

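```bash
cat > h.py <<'E'
import numpy as np, pickle, cv2
def proj(s,P):
    P=np.atleast_2d(P); T=np.linalg.inv(s["T"]); c=P@T[:3,:3].T+T[:3,3]; K=s["K"]
    return np.c_[K[0,2]+K[0,0]*c[:,0]/-c[:,2], K[1,2]-K[1,1]*c[:,1]/-c[:,2]]
def back(s,uv,z):
    uv=np.atleast_2d(uv); K=s["K"]; d=np.c_[(uv[:,0]-K[0,2])/K[0,0],-(uv[:,1]-K[1,2])/K[1,1],-np.ones(len(uv))]@s["T"][:3,:3].T
    o=s["T"][:3,3]; return o+d*((z-o[2])/d[:,2])[:,None]
E
python3 - <<'E'
from h import *
d=pickle.load(open("s0.pkl","rb")); s=d["scene"]
c7=lambda u,v:(330+(u+.5)/7-.5,180+(v+.5)/7-.5); c3=lambda u,v:(255+u/3-.33,170+v/3-.33)
bar=[c7(255,100),c7(263,250)]; print("bar",back(s,bar+[c7(252,72),c7(265,262)],.265))
post=[c3(328,392),c3(362,392),c3(362,405),c3(326,406)]; print("post",back(s,post,.19))
tray=[c3(52,268),c3(30,459),c3(272,469)]; print("tray",back(s,tray,.055))
rk=[c3(405,320),c3(545,305),c3(580,462),c3(418,475)]; print("rack",back(s,rk,.04))
from scipy.optimize import least_squares
a=np.linspace(0,6.283,400)
def circ(p,z,r):
    q=proj(s,np.c_[p[0]+r*np.cos(a),p[1]+r*np.sin(a),0*a+z]); return np.array([q[:,0].min(),q[:,0].max(),q[:,1].min(),q[:,1].max()])
L=np.array([c3(256,0)[0],c3(431,0)[0],c3(0,202)[1],c3(0,352)[1]])
r=least_squares(lambda p:circ(p,.235,.076)-L,back(s,[[369,262]],.235)[0,:2]); print("rim",r.x,r.fun)
E
```

```text
bar [[0.47765264 0.14524209 0.265     ]
 [0.54574028 0.11969878 0.265     ]
 [0.46431127 0.14960689 0.265     ]
 [0.55119948 0.11820846 0.265     ]]
post [[0.74463291 0.03388437 0.19      ]
 [0.75453275 0.06150399 0.19      ]
 [0.76585177 0.05657088 0.19      ]
 [0.75628809 0.02710986 0.19      ]]
tray [[ 0.46719849 -0.13682698  0.055     ]
 [ 0.65767855 -0.21764066  0.055     ]
 [ 0.74326003 -0.00905717  0.055     ]]
rack [[0.63417838 0.17829158 0.04      ]
 [0.6660008  0.31824201 0.04      ]
 [0.82957495 0.27117658 0.04      ]
 [0.78963504 0.12113433 0.04      ]]
rim [0.66409406 0.07804798] [-0.0111146   0.01143847 -0.21543754  0.18976016]
```

```bash
cat >> h.py <<'E'
from scipy.spatial.transform import Rotation as R
C=np.array([.6641,.0780]); YAW=np.deg2rad(-20.2)
RS=R.from_euler('z',YAW)
def stand(p): return RS.apply(p)+np.r_[C,0]
def grip_pt(th,r=.09,x=-.165): # handle point world; th negative -> -y
    return stand([x, r*np.sin(th), .175+r*np.cos(th)])
R0=RS*R.from_quat([1,0,0,0])*R.from_euler('z',np.pi)  # tool z down, tool y = +y_s, tool x = -x_s
def pose(th,tilt,off=.019,r=.09,x=-.165):
    # tilt>0: gripper body leans to +y_s
    rot=RS*R.from_euler('x',-tilt)*RS.inv()*R0
    return grip_pt(th,r,x)+rot.apply([0,0,off]), rot.as_quat()
E
python3 - <<'E'
from plant import ctrl
from h import *
print(R0.as_matrix().round(3), ctrl.observe()['t'])
d=pickle.load(open("s0.pkl","rb")); s=d["side"]
a=np.linspace(0,6.283,400); q=proj(s,np.c_[C[0]+.076*np.cos(a),C[1]+.076*np.sin(a),0*a+.235]); print("side rim",q.min(0),q.max(0))
for tilt in np.deg2rad([60,45,30,15,0,-15,-30,-45,-60]):
    for th in (0,-.5,-1,-1.5,-2.05):
        j=ctrl.solve_ik(*pose(th,tilt)); print(round(np.rad2deg(tilt)),th,None if j is None else np.round(j,2))
E
```

```text
[[-0.938  0.345 -0.   ]
 [ 0.345  0.938  0.   ]
 [ 0.    -0.    -1.   ]] 0.15
side rim [229.58811846 206.32622324] [283.12008167 238.92572172]
60 0 [ 0.53  0.67  1.53 -0.6   1.82 -0.56]
60 -0.5 [ 0.49  0.64  1.62 -0.62  1.75 -0.55]
60 -1 [ 0.46  0.66  1.68 -0.64  1.67 -0.52]
60 -1.5 [ 0.44  0.71  1.71 -0.65  1.6  -0.48]
60 -2.05 [ 0.45  0.8   1.69 -0.64  1.55 -0.43]
45 0 [ 0.49  0.55  1.59 -0.49  1.63 -0.6 ]
45 -0.5 [ 0.44  0.52  1.67 -0.52  1.57 -0.6 ]
45 -1 [ 0.41  0.54  1.74 -0.54  1.48 -0.59]
45 -1.5 [ 0.39  0.59  1.78 -0.56  1.4  -0.55]
45 -2.05 [ 0.4   0.67  1.77 -0.56  1.34 -0.5 ]
30 0 [ 0.43  0.44  1.66 -0.37  1.43 -0.67]
30 -0.5 [ 0.38  0.41  1.74 -0.39  1.37 -0.69]
30 -1 [ 0.33  0.42  1.81 -0.42  1.29 -0.69]
30 -1.5 [ 0.31  0.47  1.85 -0.44  1.2  -0.67]
30 -2.05 [ 0.33  0.56  1.85 -0.45  1.12 -0.62]
15 0 [ 0.34  0.34  1.75 -0.21  1.23 -0.79]
15 -0.5 [ 0.28  0.31  1.81 -0.23  1.18 -0.83]
15 -1 [ 0.23  0.33  1.88 -0.25  1.1  -0.86]
15 -1.5 [ 0.21  0.38  1.92 -0.26  1.   -0.85]
15 -2.05 [ 0.23  0.46  1.94 -0.28  0.91 -0.8 ]
0 0 [ 0.24  0.26  1.83 -0.    1.05 -0.98]
0 -0.5 [ 0.
[... 325 characters left out ...]
  2.06  0.37  0.75 -1.55]
-15 -2.05 [-0.04  0.39  2.08  0.43  0.64 -1.6 ]
-30 0 [-0.02  0.21  2.    0.67  0.86 -1.67]
-30 -0.5 [-0.11  0.21  2.04  0.68  0.88 -1.77]
-30 -1 [-0.18  0.25  2.08  0.71  0.85 -1.89]
-30 -1.5 [-0.21  0.33  2.11  0.77  0.79 -2.01]
-30 -2.05 [-0.19  0.43  2.12  0.87  0.7  -2.13]
-45 0 [-0.14  0.26  2.07  1.04  0.93 -2.07]
-45 -0.5 [-0.24  0.27  2.09  1.01  0.98 -2.15]
-45 -1 [-0.32  0.33  2.12  1.02  0.98 -2.26]
-45 -1.5 [-0.35  0.42  2.14  1.07  0.94 -2.39]
-45 -2.05 [-0.33  0.52  2.15  1.16  0.88 -2.51]
-60 0 [-0.25  0.37  2.12  1.31  1.1  -2.4 ]
-60 -0.5 [-0.35  0.39  2.13  1.25  1.15 -2.45]
-60 -1 [-0.42  0.45  2.14  1.23  1.16 -2.54]
-60 -1.5 None
-60 -2.05 None
```

```bash
python3 - <<'E'
import cv2
f=cv2.imread("pics/side0.png")
cv2.imwrite("pics/side0c.png",cv2.resize(f[190:350,140:340],None,fx=3.7,fy=3.7,interpolation=cv2.INTER_CUBIC))
E
```

```text
(no output)
```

View pics/side0c.png

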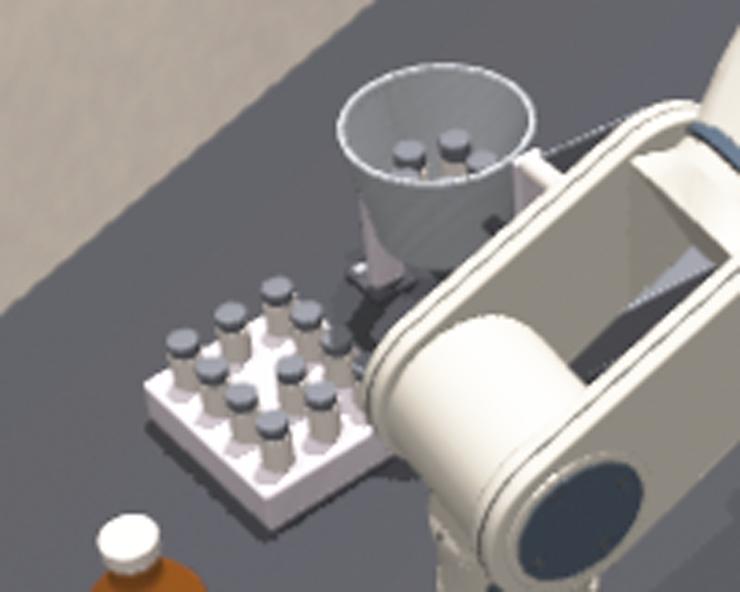

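```bash
sed -i 's/C=np.array(.*; YAW/C=np.array([.6627,.0771]); YAW/' h.py; python3 - <<'E'
from plant import ctrl
from h import *
d=pickle.load(open("s0.pkl","rb")); s=d["scene"]
print("bottle",back(s,[[494,217]],.19),back(s,[[479,252]],.0),"tape",back(s,[[435,196]],.02))
T=np.deg2rad(50)
def pre(b,x=-.168):
    p,q=pose(0,T,x=x); return p-R.from_quat(q).as_matrix()[:,2]*b,q
for b in (.12,.09): 
    p,q=pre(b); print(p,ctrl.solve_ik(p,q))
ctrl.servo_line([.26,.50,.42],feed=.3)
p,q=pre(.11); ctrl.move_to(p,q)
o=ctrl.observe(); print(o['t'],o['position'],o['joint_pos'],o['contact_force'])
d={}
for n in("scene","side","wrist"):
    s=ctrl.snapshot(n); d[n]=s; cv2.imwrite(f"pics/{n}1.png",s["frame"][:,:,::-1])
pickle.dump(d,open("s1.pkl","wb"))
E
```

```text
bottle [[0.62654517 0.48923509 0.19      ]] [[0.63140105 0.49730883 0.        ]] tape [[0.39549665 0.4569309  0.02      ]]
[0.53174906 0.20772176 0.32992155] [ 0.59050604  0.60857356  1.34025982 -0.49862726  1.91662589 -0.61896576]
[0.52381365 0.18615394 0.31063792] [ 0.57189824  0.59879005  1.40403571 -0.50237245  1.86104917 -0.60748974]
2.4833 [0.52879021 0.20148766 0.32411808] [ 0.58593908  0.60378302  1.36170192 -0.49912243  1.89795486 -0.61477874] [-0.80753065  0.11841267  0.10132751]
```

View pics/wrist1.png

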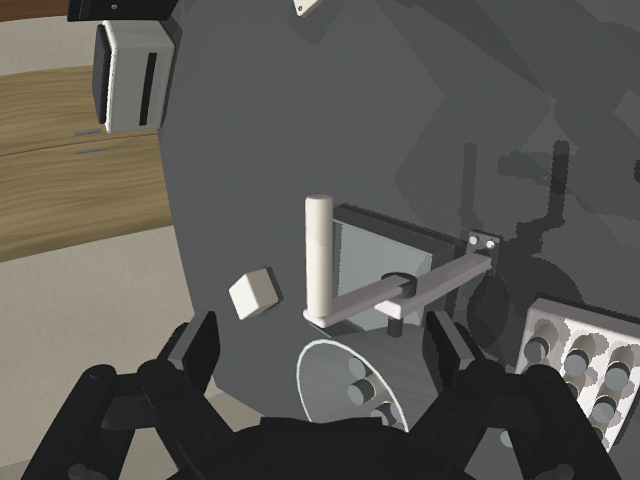

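View pics/side1.png

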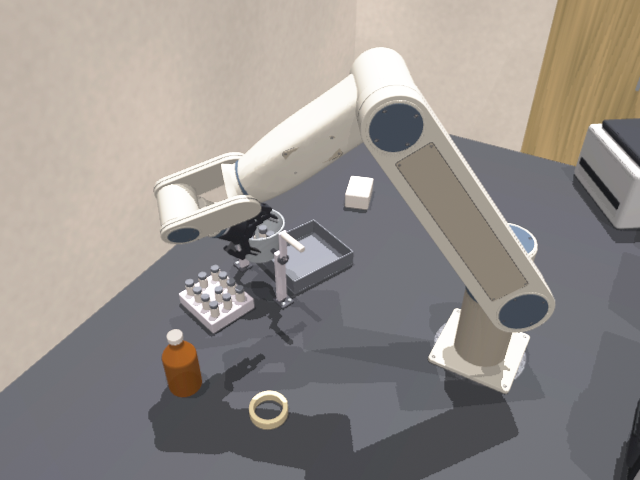

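View pics/scene1.png

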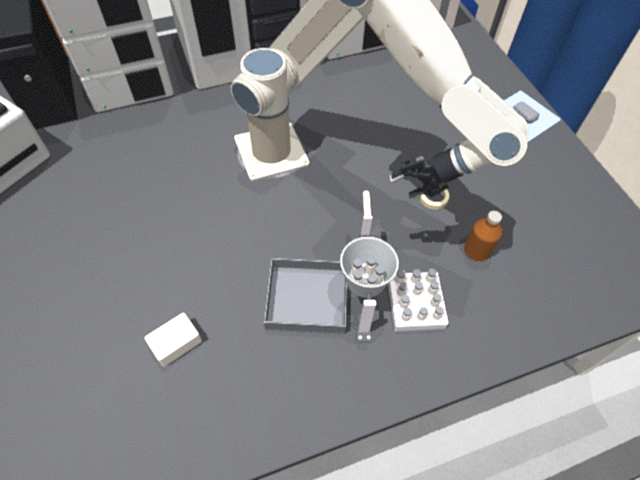

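Wrist view: the bar runs from its free end at about (319,198) to the crank end at (317,315), midway between the open fingers, with nothing in the way. I'll check my model against this and the side view.

```bash
python3 - <<'E'
from h import *
d=pickle.load(open("s1.pkl","rb"))
def projf(s,P):
    T=np.linalg.inv(s["T"]); c=np.atleast_2d(P)@T[:3,:3].T+T[:3,3]; v=np.c_[c[:,0],-c[:,1],-c[:,2]]
    th=np.arctan2(np.hypot(v[:,0],v[:,1]),v[:,2]); ph=np.arctan2(v[:,1],v[:,0]); K=s["K"]
    return np.c_[K[0,2]+K[0,0]*th*np.cos(ph),K[1,2]+K[0,0]*th*np.sin(ph)]
P=np.array([stand([x,0,.265]) for x in(-.203,-.118)])
print("wrist",projf(d["wrist"],P)); print("side",proj(d["side"],P)); print("scene",proj(d["scene"],P))
f=cv2.imread("pics/side1.png")
cv2.imwrite("pics/side1c.png",cv2.resize(f[200:320,220:360],None,fx=5,fy=5,interpolation=cv2.INTER_CUBIC))
f=cv2.imread("pics/wrist1.png")
cv2.imwrite("pics/wrist1c.png",cv2.resize(f[180:340,260:460],None,fx=3.5,fy=3.5,interpolation=cv2.INTER_CUBIC))
E
```

```text
wrist [[322.01385703 197.28465308]
 [321.88524407 314.92332826]]
side [[301.38597706 249.27255292]
 [281.66417328 233.65991311]]
scene [[365.87862249 192.19726748]
 [367.41476527 217.25465725]]
```

View pics/side1c.png

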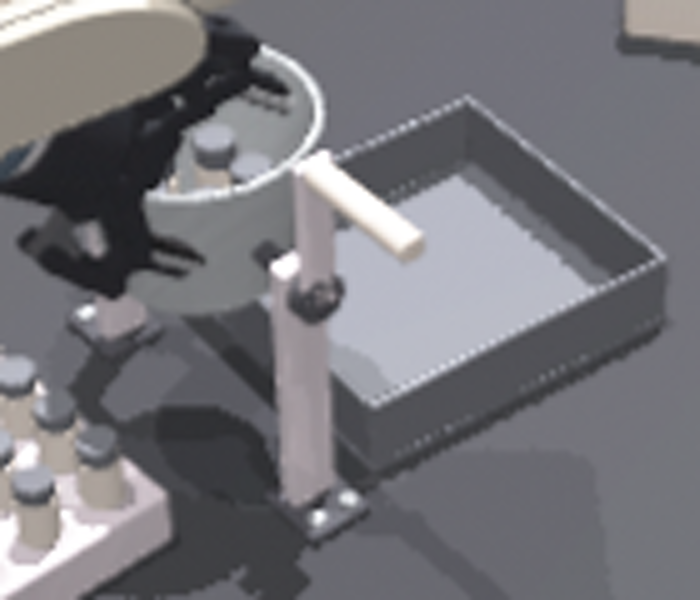

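View pics/wrist1c.png

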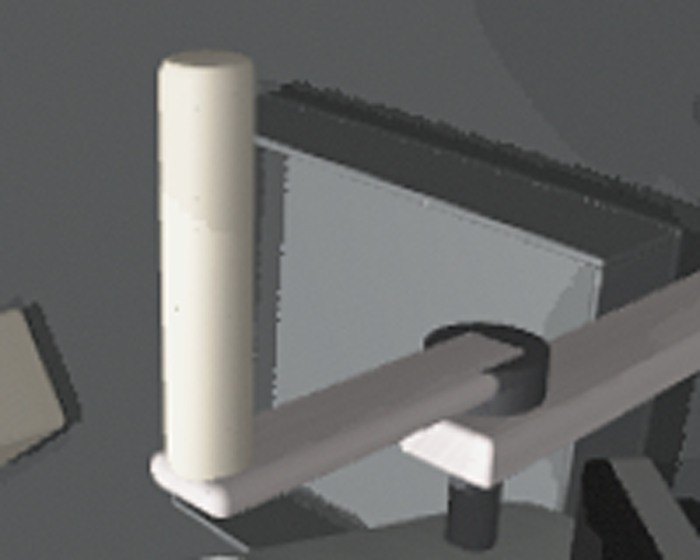

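The model agrees with all three views within 2–3 px (about 2 mm). Approach and grip.

```bash
sed -i 's/C=np.array(.*; YAW/C=np.array([.6624,.0762]); YAW/' h.py; python3 - <<'E'
from plant import ctrl
from h import *
T=np.deg2rad(50)
p,q=pose(0,T,x=-.168)
print(ctrl.servo_line(p,rotation=q,feed=.1,contact_N=12))
o=ctrl.observe(); print(o['t'],o['position']-p,o['contact_force'])
ctrl.grasp(25)
o=ctrl.observe(); print(o['t'],o['position']-p,o['contact_force'],o['moment'],o['opening'])
d={}
for n in("side","wrist"):
    s=ctrl.snapshot(n); d[n]=s; cv2.imwrite(f"pics/{n}2.png",s["frame"][:,:,::-1])
E
```

```text
False
3.8917 [0.00039931 0.0004434  0.00031423] [-0.17823269  0.8794458   0.84665839]
4.5167 [-3.18387075e-05 -9.62718137e-05  3.91904938e-04] [-0.93757513 -0.20834256  3.40326835] [-0.08842417  0.17306077 -0.1081314 ] 0.20219848575163202
```

View pics/wrist2.png

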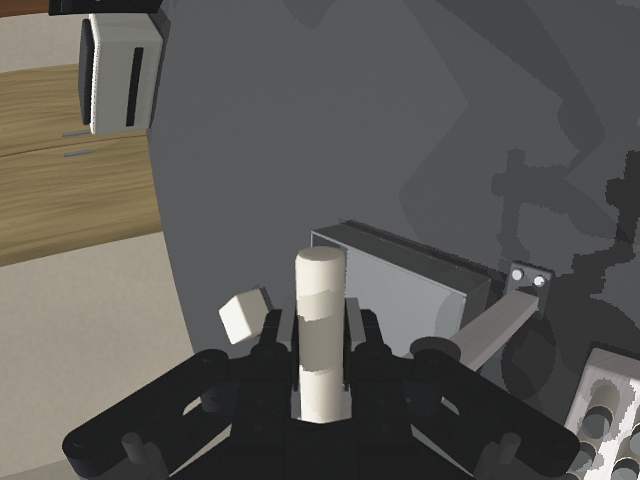

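View pics/side2.png

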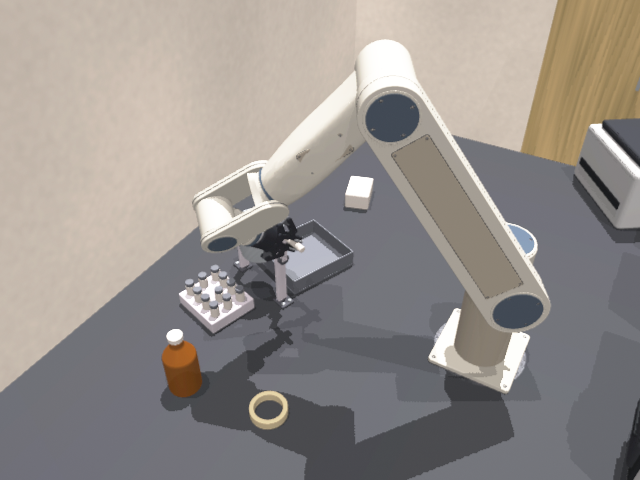

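Bar gripped at 17 mm opening with low force. Now the tip, watching the force.

```bash
cat >> h.py <<'E'
T0,T1,THM=np.deg2rad(50),np.deg2rad(-40),-2.03
def tiltof(th): return T0+(T1-T0)*th/THM
def swing(ctrl,th0,th1,n,dt,lim=35,x=-.168):
    prev,_=pose(th0,tiltof(th0),x=x)
    for th in np.linspace(th0,th1,n+1)[1:]:
        p,q=pose(th,tiltof(th),x=x); L=np.linalg.norm(p-prev)
        ctrl.servo_line(p,rotation=q,feed=max(L/dt,.01)); prev=p
        o=ctrl.observe(); F=RS.inv().apply(o['contact_force'])
        print(round(th,2),round(o['t'],2),F.round(1),o['opening'].round(3))
        if np.linalg.norm(F)>lim: print("STOP"); return th
    return th1
E
python3 - <<'E'
from plant import ctrl
from h import *
swing(ctrl,0,-1.0,8,.25)
s=ctrl.snapshot("scene"); cv2.imwrite("pics/scene3.png",s["frame"][150:390,200:520,::-1].repeat(2,0).repeat(2,1))
E
```

```text
Traceback (most recent call last):
  File "h.py", line 27, in swing
    print(round(th,2),round(o['t'],2),F.round(1),o['opening'].round(3))
                                                 ^^^^^^^^^^^^^^^^^^
AttributeError: 'float' object has no attribute 'round'
```

```bash
sed -i "s/o\['opening'\].round(3)/round(float(o['opening']),3)/" h.py
python3 - <<'E'
from plant import ctrl
from h import *
swing(ctrl,-.125,-1.0,7,.25)
s=ctrl.snapshot("scene"); cv2.imwrite("pics/scene3.png",s["frame"][150:390,200:520,::-1].repeat(2,0).repeat(2,1))
E
```

```text
-0.25 5.42 [-0.7  1.5  6.7] 0.202
-0.38 5.82 [ 0.5 -0.6  6.2] 0.201
-0.5 6.22 [ 2.  -1.8  6.1] 0.199
-0.62 6.62 [ 4.1 -2.8  4.4] 0.196
-0.75 7.02 [ 5.7 -3.8  1.7] 0.198
-0.88 7.42 [ 5.1 -3.2  2.5] 0.202
-1.0 7.82 [ 5.2 -3.4  2.8] 0.201
```

View pics/scene3.png

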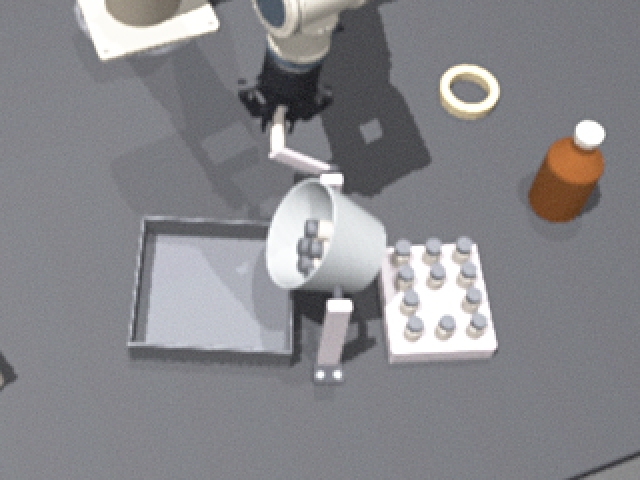

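The pot is about 1 rad over towards the tray (mouth at about (300,235)). The vials are still inside and forces are small, so I'll continue at the same careful pace.

```bash
python3 - <<'E'
from plant import ctrl
from h import *
def sn(n): 
    s=ctrl.snapshot("scene"); return s["frame"][180:360,220:460,::-1].repeat(2,0)[:, :].repeat(2,1)
swing(ctrl,-1.,-1.55,4,.25); a=sn(0)
swing(ctrl,-1.55,-1.8,3,.25); b=sn(0); cv2.imwrite("pics/s4.png",a);cv2.imwrite("pics/s5.png",b)
E
```

```text
-1.14 8.27 [ 6.5 -5.1  1.1] 0.204
-1.27 8.67 [ 5.4 -4.1  0.7] 0.203
-1.41 9.07 [ 5.1 -4.  -0.9] 0.204
-1.55 9.47 [ 4.6 -3.5 -1.5] 0.206
-1.63 9.92 [ 5.3 -3.6 -1. ] 0.2
-1.72 10.32 [ 5.6 -4.  -1.2] 0.2
-1.8 10.72 [ 5.1 -3.4 -0.9] 0.2
```

View pics/s4.png

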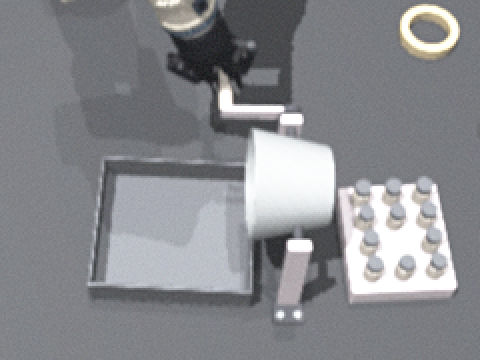

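View pics/s5.png

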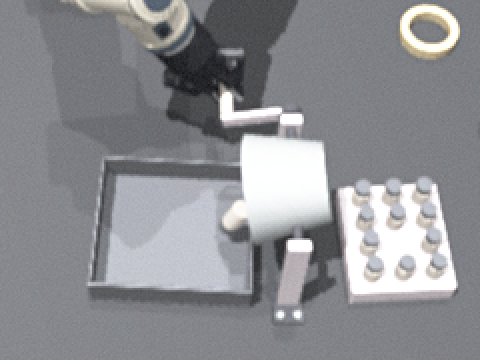

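At 1.8 rad the first vial is coming out over the tray at about (235,217). I'll go on to 2.03 and wait.

```bash
python3 - <<'E'
from plant import ctrl
from h import *
ims=[]
def sn(): ims.append(ctrl.snapshot("scene")["frame"][180:360,220:460,::-1])
ctrl.wait(.4); sn()
swing(ctrl,-1.8,-1.92,2,.25); ctrl.wait(.4); sn()
swing(ctrl,-1.92,-2.03,2,.25); ctrl.wait(.6); sn(); ctrl.wait(.6); sn()
cv2.imwrite("pics/s6.png",cv2.resize(np.vstack([np.hstack(ims[:2]),np.hstack(ims[2:])]),None,fx=1.66,fy=1.66))
cv2.imwrite("pics/s7.png",cv2.resize(ims[-1],None,fx=3,fy=3))
E
```

```text
-1.86 11.62 [ 4.9 -3.4 -1.7] 0.204
-1.92 12.02 [ 3.9 -3.6 -1.8] 0.203
-1.98 12.87 [ 4.4 -2.5 -1.4] 0.203
-2.03 13.27 [ 4.6 -2.1 -2.4] 0.195
```

View pics/s6.png

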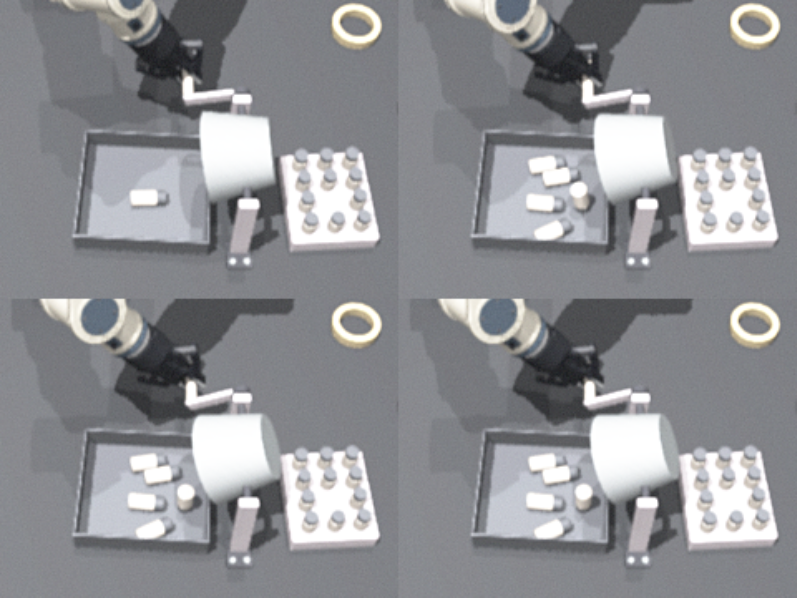

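View pics/s7.png

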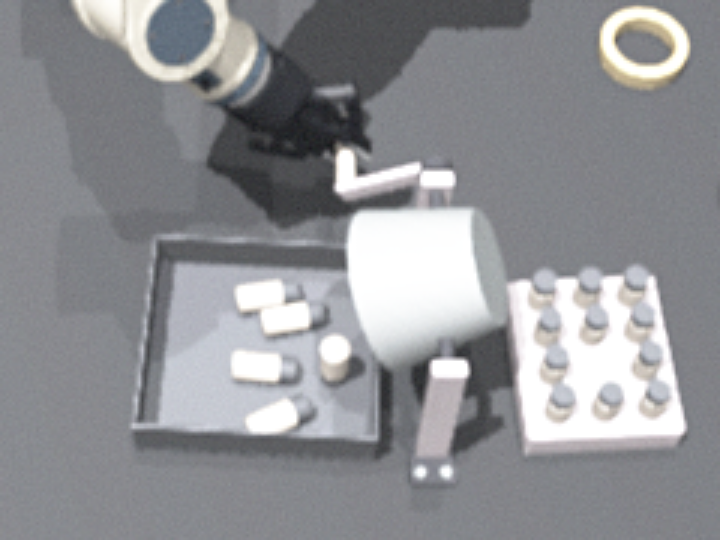

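All five vials are in the tray: four lying, one standing on its cap at about (335,358). That one is about 65 mm high and the rim passes at 80 mm or more. Swing back.

```bash
python3 - <<'E'
from plant import ctrl
from h import *
th=swing(ctrl,-2.03,0,16,.3)
ims={}
for n in ("scene","wrist"):
    s=ctrl.snapshot(n); ims[n]=s; cv2.imwrite(f"pics/{n}8.png",s["frame"][:,:,::-1])
pickle.dump(ims,open("s8.pkl","wb"))
cv2.imwrite("pics/s8.png",cv2.resize(ims["scene"]["frame"][170:360,255:455,::-1],None,fx=3,fy=3,interpolation=cv2.INTER_CUBIC))
E
```

```text
-1.9 15.02 [ 4.6 -5.4  0.7] 0.201
-1.78 15.47 [ 4.7 -5.   0. ] 0.203
-1.65 15.92 [ 5.5 -4.2  0.3] 0.2
-1.52 16.37 [ 5.7 -5.3  1.1] 0.2
-1.4 16.82 [ 6.8 -4.6  1.5] 0.201
-1.27 17.27 [ 7.3 -5.4  2.1] 0.195
-1.14 17.72 [ 7.7 -5.1  2. ] 0.203
-1.01 18.17 [ 6.7 -3.6  2.9] 0.197
-0.89 18.62 [ 7.5 -2.5  3.5] 0.202
-0.76 19.07 [ 6.4 -2.8  2.6] 0.202
-0.63 19.52 [ 7.3 -3.3  2.6] 0.197
-0.51 19.97 [ 7.5 -3.6  3. ] 0.197
-0.38 20.42 [ 6.3 -3.5  3.4] 0.199
-0.25 20.87 [ 6.3 -3.6  4.4] 0.196
-0.13 21.32 [ 5.1 -3.6  5.4] 0.2
0.0 21.77 [ 6.  -2.7  6.4] 0.199
```

View pics/s8.png

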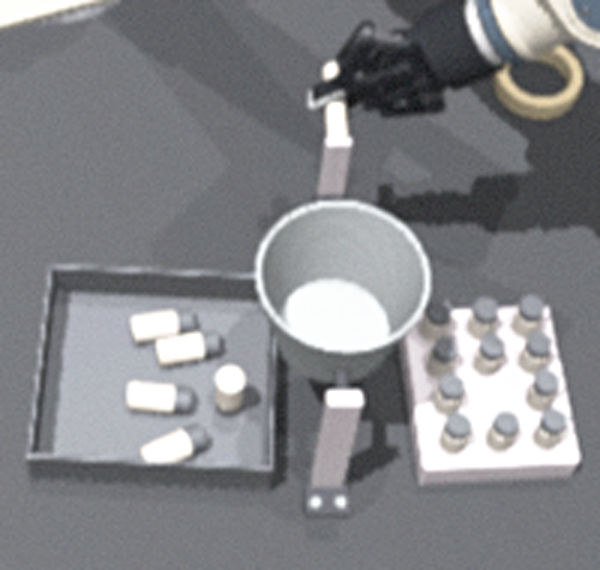

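View pics/wrist8.png

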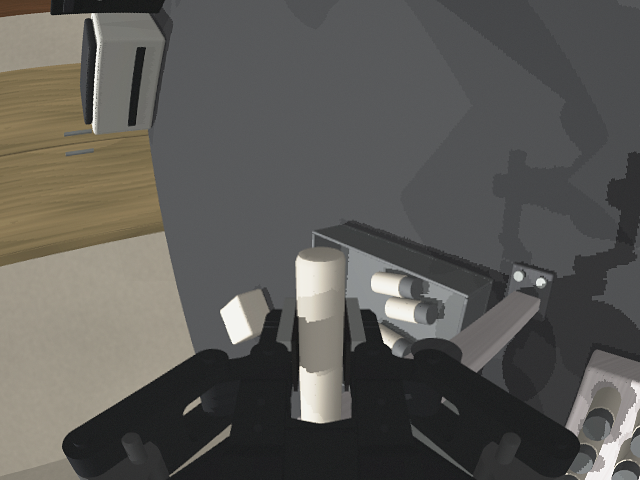

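The pot is back at its starting outline: rim 256–431 × 202–352 in the crop, as at the start, and empty. Release, back out along the tool axis, and check.

```bash
python3 - <<'E'
from plant import ctrl
from h import *
ctrl.release()
o=ctrl.observe(); print(o['t'],o['contact_force'],o['opening'])
p=np.array(o['position']); ax=R.from_quat(o['tool_rot']).as_matrix()[:,2]
print(ctrl.servo_line(p-ax*.13,feed=.12,contact_N=15))
ctrl.wait(.3)
d={}
for n in ("scene","side"):
    s=ctrl.snapshot(n); d[n]=s; cv2.imwrite(f"pics/{n}9.png",s["frame"][:,:,::-1])
pickle.dump(d,open("s9.pkl","wb"))
o=ctrl.observe(); print(o['t'],o['position'],o['contact_force'])
cv2.imwrite("pics/s9.png",cv2.resize(d["scene"]["frame"][170:360,255:455,::-1],None,fx=3,fy=3,interpolation=cv2.INTER_CUBIC))
cv2.imwrite("pics/s9d.png",cv2.resize(d["scene"]["frame"][180:260,330:430,::-1],None,fx=7,fy=7,interpolation=cv2.INTER_CUBIC))
# compare with start
f0=pickle.load(open("s0.pkl","rb"))["scene"]["frame"]
df=cv2.absdiff(f0,d["scene"]["frame"]); cv2.imwrite("pics/diff.png",df)
cv2.imwrite("pics/s9side.png",cv2.resize(d["side"]["frame"][190:350,140:340,::-1],None,fx=3.7,fy=3.7,interpolation=cv2.INTER_CUBIC))
E
```

```text
22.5333 [ 0.53160757 -0.48236563 -0.57820276] 1.000246520798774
False
24.1667 [0.53402433 0.21387417 0.33627652] [-0.19326124  0.51172514  0.41121398]
```

View pics/s9.png

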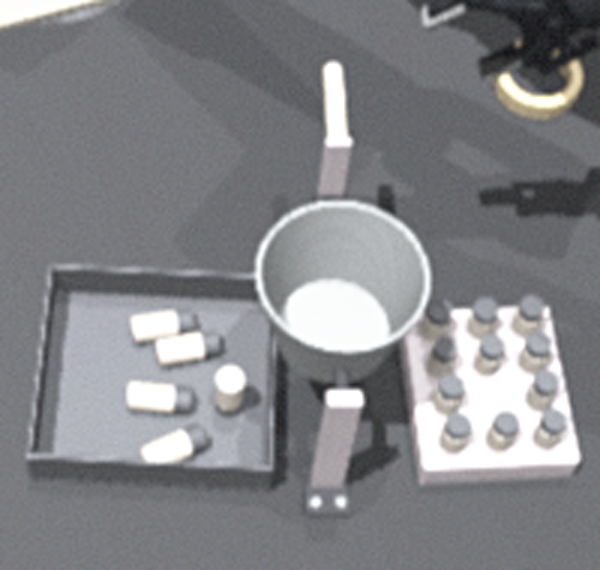

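View pics/s9d.png

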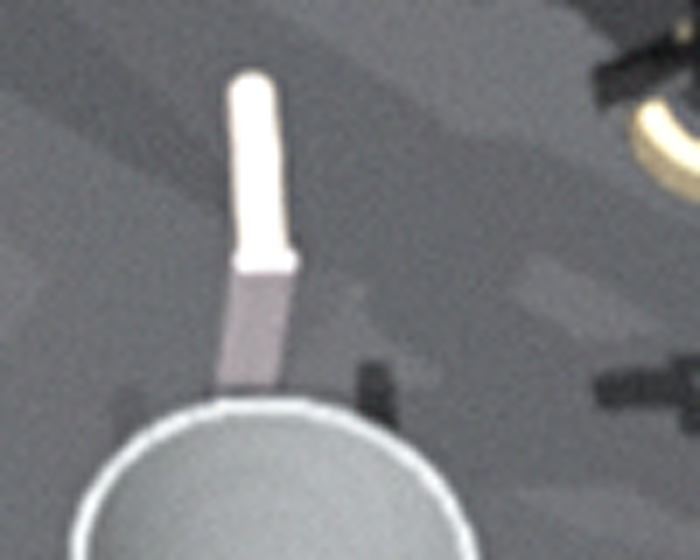

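View pics/diff.png

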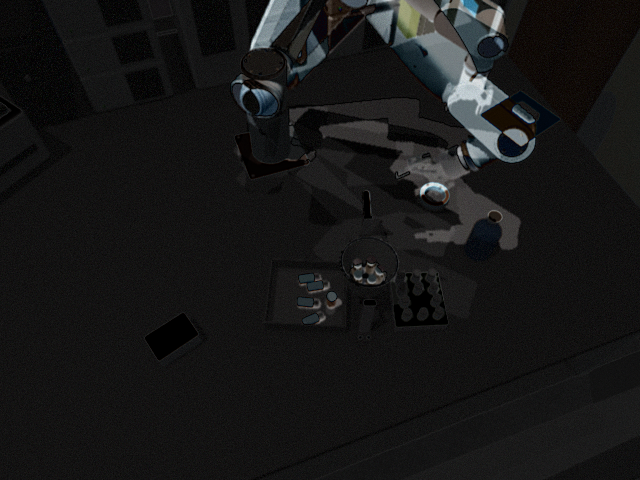

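View pics/side9.png

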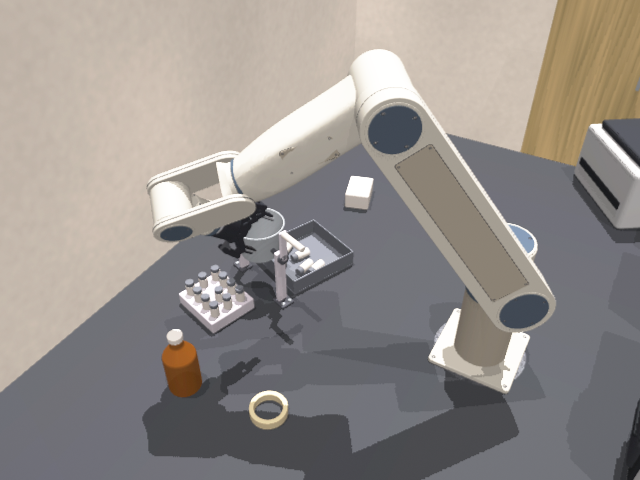

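The handle shows at the same pixels as at the start to within a pixel (tip at (250,75) in the crop) and the pot is empty and upright. All five vials are in the tray, the rack, bottle, box and tape are unmoved, and the gripper is clear.

```bash
python3 - <<'E'
from plant import ctrl
o=ctrl.observe(); print(o['t'],o['contact_force'])
print(ctrl.finish_job())
E
```

```text
24.1667 [-0.19326124  0.51172514  0.41121398]
the job is handed in; nothing more can be done
None
```

The job is done and handed in at 24.2 s. I gripped the crank handle at about 25 N and tipped the pot to about −2.03 rad, towards the tray on the stand's −y side. I waited for the vials to slide out, swung the pot back upright, let go and backed clear.

Last checks, from the scene and side views after release:
- **Vials:** all five are in the tray, four lying down and one standing on its cap. The pot is empty.
- **Pot:** the rim and handle show at the starting pixels to within about one pixel, so it stands upright.
- **Other objects:** no visible shift of the rack, bottle, white box, tape or tray.
- **Forces:** contact force stayed below about 10 N at every reading during the swing, and near zero after release.

No check failed. The cameras disagreed by only 2–4 mm on where the pot stood; I averaged that out before gripping.

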